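Nip up the glued mint dispenser in the one-hand bar clamp

ROBOT

A 6-joint arm with a two-finger parallel gripper is mounted at the origin on the work surface. World frame = base frame: x ahead of the robot, y to its left, z up, the work surface at z = 0. Lengths are in m, angles in degrees, forces in N, time in s.
With the tool pointing down it reaches from about 0.35 to 0.725 m from the base axis. Payload 6 kg.
Tool frame: the origin (TCP) lies midway between the tips of the shut fingers; the grasp point (between the pads) lies 19 mm behind it (tcp_to_grasp is the distance from the TCP to the grasp point, in m); z points along the fingers, y is the line along which they close (so a half turn about z gives the same grasp; the last joint's range is limited). The gripper opens to 85 mm and grips with 20 to 120 N. Pads are 22 mm wide; open, the fingers measure 114 mm over their backs; the gripper's body (76 mm by 85 mm) begins 54 mm behind the grasp point. The pads swing forward as they close: fully open they stand 13 mm farther back than shut.
Start: joints at [-48.948, 2.303, 4.859, 0, -92.561, -19.12], TCP at [0.224, -0.557, 0.231] pointing down, gripper open.
Joint ranges: [-146.85, 146.85], [-73.84, 115.35], [-62.03, 85.46], [-188.31, 113.3], [-161.28, -10.13], [-171.36, 171.36]. Speed limits (degrees/s): [147.25, 147.25, 172.46, 180, 180, 180].

INTERFACE

Orientations are given as a 3x3 rotation matrix whose columns are the frame's x, y, z axes.
In Python, from station import sense, camera, camera_params, finish_job, tcp_to_grasp gives the robot as it stands.
- The arm moves only by the shell command python3 -m pendant 'ROWS' [FORCE]. ROWS is JSON, a list of rows, each an object with "xyz": the shift along the tool's x, y, z in cm, a list of three; "delta_rot": the turn, a rotation vector about the tool's x, y, z in rad, a list of three; "gripper": the opening, from 0 (shut) to 1 (fully open). A call has 1 to 20 rows; each row is the pose to reach, as a shift and turn from the pose commanded when the call began, along the tool's axes at that moment; what a row does not reach only later rows make up. A row lasts 1/8 s, in which the tool goes at most 62.5 mm and 10.7 degrees, less where a joint would pass 70% of its speed; a pose out of reach is approached as far as the arm can. A call with a gripper value outside its range is refused whole. The fingers move at their own pace and stop on an object; FORCE is the grip in N (left out, the last holds). Time passes only in rows, so rows that repeat a pose let the fingers close. It gives the time, the measured TCP pose, the force, the opening and the grip force at its end, in the units of the state.
- sense(): the state, without advancing time (a new reading comes with each control period).
- camera(name): name is "side" or "top" or "wrist"; returns (picture, depth): 400x640x3 uint8, blue, green, red; 400x640 float32, m along the optical axis (not along the pixel's ray), 0 where there is no reading.
- camera_params(name): a dict with "vfov" (degrees; the focal length in pixels is half the picture's height over the tangent of half this angle, whatever the lens; pixels are square), "cx", "cy" (the principal point, pixels), "R" (3x3) and "t" (3): a world point X has camera coordinates R X + t; the wrist camera has in their place "hand_eye" (4x4, takes a point from camera to tool coordinates, whose origin is the TCP and whose axes are the flange's). Camera axes: x right, y down, z forward; pixel columns grow to the right and rows downward; lengths in m; the calibration is good to about 2 mm. A picture is of the moment at which its call begins: read the wrist's pose just before it. camera_params takes no time and is no camera call.
- finish_job(): hands the job in; it is judged then, once.
The state is a dict: "time_s": time; "q": joint angles; "qvel": joint speeds; "effort": joint torques, N m; "tcp_pos": TCP position; "ee_rot": TCP orientation; "ft_force": force on the tool from outside, world axes, zero at the start; "moment": the same for the moment, N m; "width": finger opening in m; "finger_force": force on a finger pad.
Only numpy, scipy, OpenCV 4.12 (cv2) and the standard library are available. Lean on these libraries where they do the work, as an engineer would, in place of code of your own. Each camera call takes 0.05 s, during which the arm holds its last target. There are 200 camera calls.

TASK

The clear mint dispenser, its split shell freshly glued, has tipped over against the bar of the one-hand clamp: stand it upright again in the lane between the two pine cauls, without knocking the cauls over, and let go of it. Then pump the clamp's trigger, never pushing the bar or its jaw by hand, until the jaw has closed up the row of caul, dispenser and caul and presses it snugly, firm but gentle so that the thin shell is not crushed. Finish while still holding the trigger squeezed, since the pressure lasts only as long as the trigger is held, and leave everything else where it stands.

Things in the scene. Friction and masses are not known exactly. Their poses are not given: they have to be found in the camera images.
- clamp: Fixed ply gluing board, 12 mm thick (x -145 to 125, y -135 to 285 mm), one-hand bar clamp lying on its side. Origin: at table height under the bar's centre line; z up, y along the bar from the far jaw to the head, x from the handle side to the lane side. Bar: 20 mm wide at x = 0, top 42 mm (teeth 45 mm) above the table. Head: y 107 to 167 mm, top 58 mm. Clamp coordinates below: this frame, mm.
- near_pad_face (a point): Middle of the fixed near jaw's pad face (looks to -y), at clamp (48, 100, 34). Both jaws' pads are 52 mm (x) by 38 mm tall, tops 53 mm above the table. The lane is the strip of board from the bar's edge (x = 10) to a 16 mm high pine fence (x = 82); board top 12 mm above the table.
- handle_back (a point): Middle of the black pistol handle's back face (looks to +y), at clamp (-60, 151.5, 34). The fixed handle reaches to x = -120, is 22 mm thick along y, and stands 18 to 50 mm above the table; it leans 0.085 rad, its free end towards +y. Over 50 mm are free behind it and before the trigger.
- trigger_front (a point): Middle of the trigger's front face (looks to -y), where a finger pulls it; moves with the trigger; at rest at clamp (-60, 95, 34). The grey blade stands before the handle: 88 mm long along x (-20 to -108), 10 mm thick, 22 to 46 mm above the table. From here to the handle's back it is 56 mm at rest, 35 mm fully pulled (towards +y).
- trigger (a joint): Trigger angle, rad: 0 at rest (sprung), 0.19 fully pulled (22 mm at the finger place; pin at clamp (58, 118)). About 6 N there moves the free bar. A full pull draws the bar in about 10 mm (the first may be less); the pawl clicks back on the return, which must be full. On the work the jaw presses about 1.3 times the pull (8 N: 10 N, 11 N: 15 N, 18 N: 26 N). No lock: let back, the pressure goes.
- bar (a joint): How far the bar with its far jaw is drawn in towards the head (+y), m: 0 fully open, 0.11 at most. A light drag (3 N) keeps it where it was left between pumps. The row is closed up at about 0.068.
- pad (a joint): Squash of the far jaw's soft rubber pad (24 mm thick), m: 0 free, 0.007 fully squashed, which is too hard; it gives 4 N per mm, so it shows how hard the jaw presses.
- far_pad_face (a point): Middle of the far jaw's pad face (looking to +y), at clamp (48, -30 + bar travel, 34) mm when free.
- dispenser: Closed, empty clear mint dispenser, white cap: 85 mm tall, 30 mm (x) by 26 mm (y), about 40 g; the thin shell cracks at about 25 N between the jaws. Origin: centre of its underside; z up through the cap. At the start it leans 0.7 rad towards -x of the clamp, lower edge on the board in the lane, resting on the bar's edge, y along the clamp's y, 11 to 23 mm from each caul.
- dispenser_top (a point): Centre of the dispenser's top, 85 mm from its origin along its z.
- caul_near: Loose pine caul (pressing block) standing in the lane by the near jaw: 42 mm (x) by 18 mm (y) by 45 mm tall, 25 g. Origin: centre of its underside, z up.
- caul_far: Loose pine caul of the same size in the lane on the far jaw's side of the dispenser. Origin: centre of its underside, z up.
- glue: Bystander: small white glue bottle, 32 mm across, 85 mm tall, standing on the board near (95, 215) mm of the clamp. Origin: centre of its underside.
- spare_caul: Bystander: a spare pine block 45 x 42 mm, 18 mm tall, lying on the board on the handle side near (-80, -90) mm of the clamp. Origin: centre of its underside.
- mug: Bystander: green ceramic mug, 82 mm across, 95 mm tall, to the left. Origin: centre of its underside.
- key_tray: Bystander: steel tray 110 x 160 x 22 mm with a key fob in it, to the right. Origin: centre of its underside.
- coasters: Bystander: stack of cork coasters, 96 mm across, 20 mm tall, at the back right. Origin: centre of its underside.

How it is judged:
By the outcome, as a careful person would: the job done as asked, in the order asked, and still so for the second after the job is handed in, while the arm keeps its last pose, push and grip.
It also fails if it takes over 72 s, if anything falls off the work surface, if the arm or the gripper's body presses on something with over 40 N, if the wrist force passes 120 N, or if a joint passes its speed limit or range.

## Working session

There is one attempt and no reset: what is moved stays moved. The work goes in short steps, Python scripts to look and compute and a shell command to move; the robot and the scene stay as the last step left them, time stands still between calls to the robot, and variables do not carry over. Pictures are saved under pics/ and viewed, at most 10 in all, crops included, and the job is handed in when it is done.

```bash
mkdir -p pics; ls
cat > h.py <<'E'
import numpy as np, cv2
from station import sense, camera, camera_params, finish_job, tcp_to_grasp
def K(p): 
    return 200/np.tan(np.radians(p['vfov']/2))
def pose(name,s=None):
    p=camera_params(name)
    if name=='wrist':
        H=np.array(p['hand_eye']); s=s or sense()
        R=np.array(s['ee_rot'])@H[:3,:3]; c=np.array(s['ee_rot'])@H[:3,3]+np.array(s['tcp_pos'])
    else:
        R=np.array(p['R']).T; c=-R@np.array(p['t'])
    return p,R,c
def ray(name,u,v,z,s=None):
    p,R,c=pose(name,s); f=K(p)
    d=R@np.array([(u-p['cx'])/f,(v-p['cy'])/f,1]); return c+d*(z-c[2])/d[2]
def cloud(name,D,s=None):
    p,R,c=pose(name,s); f=K(p); v,u=np.mgrid[:400,:640]
    P=np.stack([(u-p['cx'])/f*D,(v-p['cy'])/f*D,D],-1)@R.T+c
    P[D==0]=np.nan; return P
E
python3 - <<'E'
from h import *
s=sense(); print({k:np.round(v,3).tolist() for k,v in s.items()},tcp_to_grasp)
for n in('side','top'):
    p,R,c=pose(n); print(n,p['vfov'],p['cx'],p['cy'],c.round(3),R.round(2).tolist())
    im,D=camera(n); cv2.imwrite(f'pics/{n}0.png',im); np.save(f'{n}0.npy',D)
print(camera_params('wrist'))
E
```

```text
pics
{'time_s': 0.0, 'q': [-48.946, 2.341, 4.8, -0.027, -92.562, -19.12], 'qvel': [-0.014, -0.152, 0.018, 0.035, 0.046, 0.097], 'effort': [-0.001, -36.82, 34.741, 6.932, -0.005, -0.0], 'tcp_pos': [0.224, -0.556, 0.23], 'ee_rot': [[-0.928, -0.374, -0.001], [-0.374, 0.928, 0.002], [0.0, 0.002, -1.0]], 'ft_force': [-0.354, -0.337, 0.249], 'moment': [-0.035, -0.053, -0.012], 'finger_force': 0.0, 'width': 0.086} 0.0187
side 52.4658283809003 321.46336975239205 200.08952510717157 [0.169 0.962 0.845] [[-0.95, -0.19, 0.26], [-0.32, 0.58, -0.75], [-0.01, -0.79, -0.61]]
top 45.04696316247279 324.0760366526272 199.0558051440347 [0.325 0.039 1.696] [[0.02, -0.99, 0.11], [-1.0, -0.02, -0.02], [0.02, -0.11, -0.99]]
{'vfov': 70.95569855215916, 'cx': 321.7071240736976, 'cy': 202.2737803891492, 'hand_eye': array([[ 1.25177895e-04, -9.64020035e-01, -2.65829563e-01,
         6.59654259e-02],
       [ 9.99999472e-01,  3.91761335e-04, -9.49811390e-04,
         1.92294709e-04],
       [ 1.01977895e-03, -2.65829304e-01,  9.64019575e-01,
        -1.43019578e-01],
       [ 0.00000000e+00,  0.00000000e+00,  0.00000000e+00,
         1.00000000e+00]])}
```

View pics/top0.png

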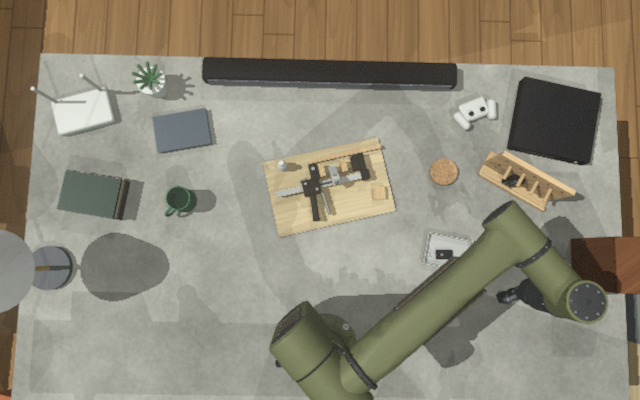

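View pics/side0.png

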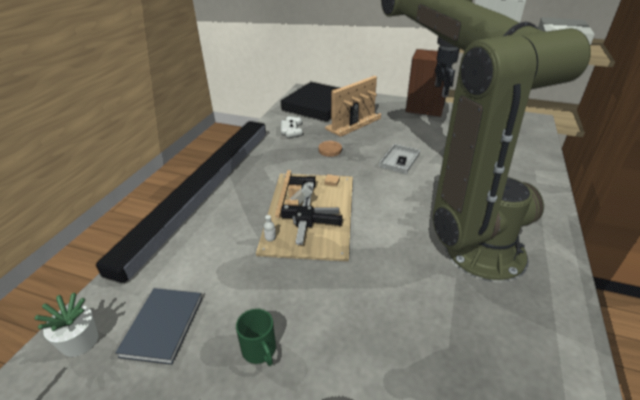

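The top view shows the board with corners near (265,162), (381,140), (396,212) and (281,237). The glue bottle is at (281,165), so clamp +y runs to image left (world +y). The dispenser and cauls are around (340,178). In the side view the handle is at (325,217) and the glue at (269,230).

Run:
```python
from h import *
c=[ray('top',u,v,0.012)[:2] for u,v in((265,162),(381,140),(396,212),(281,237))]
# clamp coords: (125,285),(125,-135),(-145,-135),(-145,285)
A=np.array([(125,285),(125,-135),(-145,-135),(-145,285)])/1000.; B=np.array(c)
a=A-A.mean(0); b=B-B.mean(0)
th=np.arctan2((a[:,0]*b[:,1]-a[:,1]*b[:,0]).sum(),(a*b).sum())
R=np.array([[np.cos(th),-np.sin(th)],[np.sin(th),np.cos(th)]]); t=B.mean(0)-R@A.mean(0)
print(np.degrees(th),t,np.abs(B-(A@R.T+t)).round(3))
for n,p in dict(disp=(20,40),handle=(-60,123),tray=(0,0)).items(): print(n,R@(np.array(p)/1e3)+t)
```

```text
12.77636190091996 [ 0.57871981 -0.08298473] [[0.    0.   ]
 [0.004 0.001]
 [0.003 0.005]
 [0.    0.004]]
disp [ 0.58937878 -0.03955218]
handle [0.4930044 0.0237011]
tray [ 0.57871981 -0.08298473]
```

```bash
python3 -m pendant '[{"xyz":[-51.5,36.6,-2],"delta_rot":[0,0,0.16],"gripper":0.6},{"xyz":[-51.5,36.6,-2],"delta_rot":[0,0,0.16],"gripper":0.6},{"xyz":[-51.5,36.6,-2],"delta_rot":[0,0,0.16],"gripper":0.6},{"xyz":[-51.5,36.6,-2],"delta_rot":[0,0,0.16],"gripper":0.6},{"xyz":[-51.5,36.6,-2],"delta_rot":[0,0,0.16],"gripper":0.6},{"xyz":[-51.5,36.6,-2],"delta_rot":[0,0,0.16],"gripper":0.6},{"xyz":[-51.5,36.6,-2],"delta_rot":[0,0,0.16],"gripper":0.6},{"xyz":[-51.5,36.6,-2],"delta_rot":[0,0,0.16],"gripper":0.6},{"xyz":[-51.5,36.6,-2],"delta_rot":[0,0,0.16],"gripper":0.6},{"xyz":[-51.5,36.6,-2],"delta_rot":[0,0,0.16],"gripper":0.6},{"xyz":[-51.5,36.6,-2],"delta_rot":[0,0,0.16],"gripper":0.6},{"xyz":[-51.5,36.6,-2],"delta_rot":[0,0,0.16],"gripper":0.6},{"xyz":[-51.5,36.6,-2],"delta_rot":[0,0,0.16],"gripper":0.6}]' 20
python3 - <<'E'
from h import *
import json
s=sense(); im,D=camera('wrist'); cv2.imwrite('pics/w1.png',im); np.save('w1.npy',D)
json.dump({k:np.array(v).tolist() for k,v in s.items()},open('w1.json','w'))
E
```

```text
time_s: 1.72
tcp_pos: [0.5647, -0.0257, 0.2516]
ee_rot: [[-0.976, -0.22, 0.0], [-0.22, 0.976, -0.0], [-0.0, -0.0, -1.0]]
ft_force: [0.0, 0.0, 0.3]
width: 0.0512
finger_force: 0.0
```

View pics/w1.png

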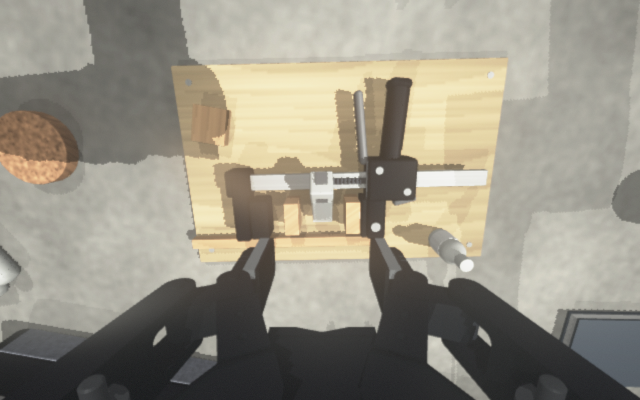

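The wrist view shows the bar horizontal at row ~180 and the head at (391,180). The handle is at (397,115), the trigger blade at (360,125), and the cauls at (292,218) and (353,218). The tipped dispenser has its cap at (321,178) and its foot at (321,215). Next I'll refine the clamp frame and measure the objects from the depth.

Run:
```python
from h import *
import json
s=json.load(open('w1.json')); im=cv2.imread('pics/w1.png'); D=np.load('w1.npy')
P=cloud('wrist',D,s)
def fit(th,t):
    R=np.array([[np.cos(th),-np.sin(th)],[np.sin(th),np.cos(th)]]); Q=P.copy(); Q[...,:2]=(P[...,:2]-t)@R; return Q*1000
# corner refinement by rays
B=np.array([ray('wrist',u,v,.012,s)[:2] for u,v in((172,67),(507,58),(482,257))]); A=np.array([(-145,-135),(-145,285),(125,285)])/1e3
a=A-A.mean(0); b=B-B.mean(0); th=np.arctan2((a[:,0]*b[:,1]-a[:,1]*b[:,0]).sum(),(a*b).sum())
R=np.array([[np.cos(th),-np.sin(th)],[np.sin(th),np.cos(th)]]); t=B.mean(0)-R@A.mean(0)
print('th',np.degrees(th),t,(B-(A@R.T+t)).round(4).tolist())
Q=fit(th,t); x,y,z=Q[...,0],Q[...,1],Q[...,2]
def st(n,m): 
    q=Q[m]; print(n,len(q),*(np.percentile(q[:,i],[2,10,50,90,98]).round(1).tolist() for i in range(3)))
hsv=cv2.cvtColor(im,cv2.COLOR_BGR2HSV); sat=hsv[...,1]; val=hsv[...,2]
st('board',(np.abs(x+100)<20)&(np.abs(y-20)<30))
st('bar right',(y>185)&(y<270)&(z>36)&(np.abs(x)<30))
st('bar left',(y>-5)&(y<35)&(z>36)&(z<47)&(np.abs(x)<25))
st('head',(z>54)&(z<63)&(x>-30)&(x<35)&(y>95)&(y<185))
st('handle',(z>44)&(z<54)&(x>-130)&(x<-30)&(y>110)&(y<185))
st('trig',(z>38)&(z<50)&(x>-115)&(x<-25)&(y>70)&(y<112))
g=(sat>60)&(x>15)&(x<75)&(z>50)&(z<63)
st('cauls far',g&(y<45)); st('cauls near',g&(y>45))
d=(sat<60)&(val>90)&(y>25)&(y<85)&(z>48)&(x<60)&(x>-40); st('disp',d)
for v in range(168,224,4): print(v,Q[v,[312,321,330]].round(0).tolist(),im[v,321].tolist())
for v in (215,225): print([ (u,*Q[v,u].round(0).astype(int).tolist(),int(sat[v,u])) for u in range(268,376,4)])
```

```text
th 14.19950069801823 [ 0.58194933 -0.07261082] [[-0.0009, 0.0012], [0.0007, -0.0021], [0.0002, 0.0009]]
board 1530 [-119.3, -116.3, -100.5, -84.3, -81.0] [-8.9, -3.9, 20.0, 43.9, 48.7] [10.9, 11.5, 12.5, 13.6, 14.2]
bar right 934 [-11.3, -10.1, -1.9, 6.6, 8.3] [186.5, 192.6, 221.5, 251.2, 257.0] [39.0, 41.2, 42.3, 43.3, 43.8]
bar left 522 [-12.0, -10.6, -2.0, 7.1, 23.0] [-4.1, -0.7, 14.3, 29.9, 33.4] [38.5, 41.2, 42.5, 43.6, 44.1]
head 2212 [-28.7, -24.5, -2.6, 20.5, 31.7] [106.1, 109.9, 132.1, 157.5, 163.1] [54.6, 56.2, 58.7, 59.9, 60.6]
handle 1557 [-118.9, -112.8, -78.6, -40.7, -32.3] [127.0, 130.3, 138.9, 148.9, 152.5] [45.1, 46.9, 49.8, 51.2, 51.9]
trig 625 [-106.9, -100.3, -68.6, -33.9, -26.6] [91.3, 93.1, 97.8, 102.6, 105.2] [39.7, 43.1, 45.6, 46.9, 47.7]
cauls far 1246 [16.8, 22.0, 35.2, 59.0, 70.6] [-63.1, -57.4, -28.7, 13.9, 17.9] [51.0, 52.4, 55.2, 58.0, 58.7]
cauls near 573 [22.7, 24.9, 44.0, 62.2, 70.4] [78.3, 79.3, 88.2, 99.3, 129.2] [51.5, 52.9, 57.3, 58.3, 58.9]
disp 1587 [-20.3, -15.2, -9.2, 26.4, 38.9] [36.6, 40.0, 55.6, 80.5, 82.2] [52.1, 66.9, 91.4, 291.0, 330.9]

[... 1696 characters left out ...]
 (364, 41, 102, 55, 46), (368, 41, 108, 54, 54), (372, 41, 112, 56, 44)]
[(268, 52, -21, 51, 66), (272, 61, -21, 27, 67), (276, 66, -18, 14, 77), (280, 67, -12, 13, 69), (284, 67, -7, 12, 80), (288, 51, 5, 58, 73), (292, 51, 10, 57, 74), (296, 51, 16, 58, 77), (300, 61, 18, 31, 87), (304, 68, 22, 13, 77), (308, 68, 28, 13, 72), (312, 69, 34, 11, 72), (316, 68, 40, 12, 77), (320, 68, 45, 13, 76), (324, 68, 51, 13, 76), (328, 68, 57, 13, 74), (332, 68, 63, 13, 74), (336, 69, 68, 12, 74), (340, 69, 74, 11, 69), (344, 60, 78, 37, 79), (348, 53, 82, 58, 72), (352, 53, 87, 57, 75), (356, 53, 92, 58, 76), (360, 57, 98, 48, 86), (364, 55, 103, 53, 50), (368, 55, 108, 54, 56), (372, 54, 113, 56, 10)]
```

```bash
cat >> h.py <<'E'
from scipy.spatial.transform import Rotation as Ro
TH=np.radians(14.2); RC=Ro.from_euler('z',TH).as_matrix()
TC=np.array([.58195,-.07261,0])-RC@np.array([.002,.0015,0])
def W(p): return RC@(np.array(p,float)/1000)+TC
def C(p): return RC.T@(np.array(p)-TC)*1000
def tool(lean):  # tool z = -(dispenser axis leaning to -x)
    z=np.array([np.sin(lean),0,-np.cos(lean)]); y=np.array([0,1,0]); return RC@np.c_[np.cross(y,z),y,z]
def row(p,lean,s=None):
    s=s or sense(); R=np.array(s['ee_rot']); return (R.T@(W(p)-s['tcp_pos'])*100).round(2).tolist(),Ro.from_matrix(R.T@tool(lean)).as_rotvec().round(3).tolist()
E
python3 - <<'E'
from h import *
b=np.array([46.7,49.5,21.7]); a=np.array([-np.sin(.7),0,np.cos(.7)])
print(C(sense()['tcp_pos']).round(1), (b+48*a).round(1))
print('pre',row(b+108*a,.7))
E
```

```text
[ -3.2  51.1 251.7] [15.8 49.5 58.4]
pre ([1.97, -0.21, 14.74], [-0.009, -0.699, -0.025])
```

```bash
python3 -m pendant '[{"xyz":[3,-0.2,4],"delta_rot":[0,-0.2,-0.025],"gripper":0.5},{"xyz":[3,-0.2,8],"delta_rot":[0,-0.36,-0.025],"gripper":0.5},{"xyz":[2.5,-0.2,11],"delta_rot":[0,-0.53,-0.025],"gripper":0.5},{"xyz":[2,-0.2,14.7],"delta_rot":[-0.009,-0.7,-0.025],"gripper":0.5},{"xyz":[2,-0.2,14.7],"delta_rot":[-0.009,-0.7,-0.025],"gripper":0.5},{"xyz":[2,-0.2,14.7],"delta_rot":[-0.009,-0.7,-0.025],"gripper":0.5}]' 20
python3 - <<'E'
from h import *
b=np.array([46.7,49.5,21.7]); a=np.array([-np.sin(.7),0,np.cos(.7)])
s=sense();print(C(s['tcp_pos']).round(1)); print(row(b+48*a,.7))
im,D=camera('wrist'); cv2.imwrite('pics/w2.png',im)
E
```

```text
time_s: 2.52
tcp_pos: [0.5474, -0.0315, 0.1089]
ee_rot: [[-0.739, -0.246, 0.627], [-0.188, 0.969, 0.158], [-0.647, -0.002, -0.763]]
ft_force: [0.7, 0.7, 2.6]
width: 0.0426
finger_force: 0.0
[-21.4  49.8 108.9]
([0.43, -0.02, 6.25], [-0.001, 0.003, 0.001])
```

View pics/w2.png

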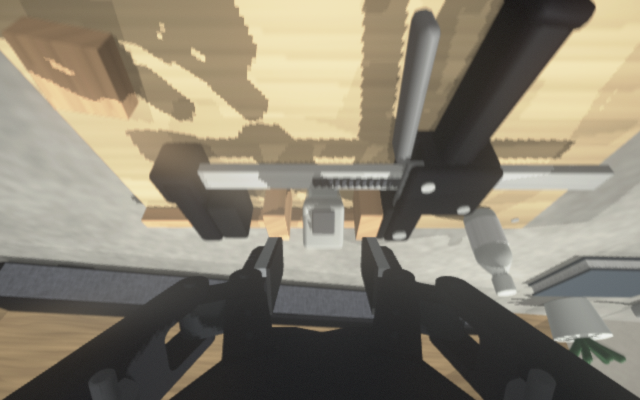

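The dispenser top at (323,222) is centred between the fingers at (270,265) and (375,265), so I'll advance and grip.

```bash
python3 -m pendant '[{"xyz":[0.1,0,2],"delta_rot":[0,0,0],"gripper":0.5},{"xyz":[0.1,0,4],"delta_rot":[0,0,0],"gripper":0.5},{"xyz":[0.1,0,6],"delta_rot":[0,0,0],"gripper":0.5},{"xyz":[0.1,0,6],"delta_rot":[0,0,0],"gripper":0.5},{"xyz":[0.1,0,6],"delta_rot":[0,0,0],"gripper":0.2},{"xyz":[0.1,0,6],"delta_rot":[0,0,0],"gripper":0.2},{"xyz":[0.1,0,6],"delta_rot":[0,0,0],"gripper":0.2},{"xyz":[0.1,0,6],"delta_rot":[0,0,0],"gripper":0.2}]' 20
python3 - <<'E'
from h import *
s=sense();t=C(s['tcp_pos']);print(t.round(1)); 
R=tool(.7); a=-RC.T@np.array(s['ee_rot'])[:,2]; lean=np.arctan2(-a[0],a[2]); print(lean,a)
# bottom relative to TCP along axis: L
b0=np.array([46.7,t[1],21.7]); L=(t-b0)@a; print('L',L,'off',t-b0-L*a)
for lf,b in ((.7,b0+[0,0,6]),(.53,b0+[0,0,8]),(.36,b0+[1,0,8]),(.18,b0+[1,0,6]),(0,[48,49.5,20]),(0,[48,49.5,13])):
    a2=np.array([-np.sin(lf),0,np.cos(lf)]); print(lf,row(np.array(b)+L*a2,lf))
E
```

```text
time_s: 3.58
tcp_pos: [0.5844, -0.0213, 0.0611]
ee_rot: [[-0.737, -0.247, 0.629], [-0.188, 0.969, 0.16], [-0.649, -0.001, -0.761]]
ft_force: [2.5, -0.1, 5.9]
width: 0.0254
finger_force: 24.9
[17.  50.7 61.1]
0.7057219791463573 [-6.48583418e-01 -5.82199192e-04  7.61143357e-01]
L 49.23279315057615 off [2.20888523 0.02866329 1.88225123]
0.7 ([-0.13, 0.0, -0.46], [0.001, 0.006, 0.002])
0.53 ([-1.09, -0.0, -0.53], [0.0, 0.176, 0.002])
0.36 ([-1.97, -0.0, -0.25], [0.0, 0.346, 0.002])
0.18 ([-2.65, -0.0, 0.27], [0.0, 0.526, 0.002])
0 ([-2.89, -0.12, 1.39], [-0.0, 0.706, 0.002])
0 ([-2.44, -0.12, 1.92], [-0.0, 0.706, 0.002])
```

```bash
python3 -m pendant '[{"xyz":[-0.3,0,-0.6],"delta_rot":[0,0.006,0],"gripper":0.2},{"xyz":[-1.2,0,-0.6],"delta_rot":[0,0.176,0],"gripper":0.2},{"xyz":[-2.1,0,-0.3],"delta_rot":[0,0.346,0],"gripper":0.2},{"xyz":[-2.8,-0.05,0.2],"delta_rot":[0,0.526,0],"gripper":0.2},{"xyz":[-3.1,-0.1,1.2],"delta_rot":[0,0.706,0],"gripper":0.2},{"xyz":[-3.1,-0.1,1.2],"delta_rot":[0,0.706,0],"gripper":0.2},{"xyz":[-3.1,-0.1,1.2],"delta_rot":[0,0.706,0],"gripper":0.2},{"xyz":[-3.1,-0.1,1.2],"delta_rot":[0,0.706,0],"gripper":0.2}]' 20
python3 - <<'E'
from h import *
s=sense();t=C(s['tcp_pos']);print(t.round(1),s['ee_rot'])
im,D=camera('wrist'); cv2.imwrite('pics/w3.png',im)
im2,_=camera('side'); cv2.imwrite('pics/s3.png',cv2.resize(im2[160:280,220:400],None,fx=4,fy=4))
Q=(cloud('wrist',D,s)-TC)@RC*1000
for v in range(190,300,8): print(v,[tuple(np.nan_to_num(Q[v,u]).round(0).astype(int).tolist()) for u in (300,310,321,332,342)])
E
```

```text
time_s: 4.58
tcp_pos: [0.6125, -0.0151, 0.0695]
ee_rot: [[-0.969, -0.246, -0.004], [-0.246, 0.969, -0.001], [0.004, 0.0, -1.0]]
ft_force: [0.4, -1.1, -0.5]
width: 0.0257
finger_force: 25.4
[45.7 49.7 69.5] [[-9.69224332e-01 -2.46143191e-01 -4.21001112e-03]
 [-2.46142877e-01  9.69233369e-01 -6.00608790e-04]
 [ 4.22831902e-03  4.54139595e-04 -9.99990957e-01]]
190 [(25, 34, 12), (25, 41, 12), (25, 49, 13), (25, 57, 12), (25, 65, 13)]
198 [(32, 34, 12), (32, 41, 11), (32, 49, 12), (31, 57, 13), (32, 65, 12)]
206 [(38, 34, 12), (38, 41, 12), (38, 49, 13), (37, 58, 13), (38, 65, 12)]
214 [(43, 34, 14), (43, 41, 13), (44, 49, 13), (44, 58, 13), (44, 65, 12)]
222 [(50, 34, 13), (39, 42, 44), (38, 50, 46), (39, 56, 44), (50, 65, 12)]
230 [(36, 38, 66), (34, 44, 71), (34, 50, 71), (34, 55, 72), (35, 61, 68)]
238 [(30, 40, 92), (31, 45, 91), (30, 50, 92), (30, 55, 92), (30, 59, 92)]
246 [(29, 41, 103), (29, 45, 103), (29, 50, 103), (29, 54, 103), (29, 59, 103)]
254 [(32, 41, 105), (31, 45, 107), (31, 50, 106), (31, 54, 107), (32, 59, 105)]
262 [(35, 41, 106), (35, 45, 107), (35, 50, 107), (34, 54, 108), (36, 59, 105)]
270 [(38, 41, 107), (38, 45, 108), (38, 50, 108), (37, 54, 109), (39, 59, 106)]
278 [(43, 41, 106), (41, 45, 109), (40, 50, 110), (40, 54, 110), (43, 59, 106)]
286 [(46, 41, 107), (45, 45, 109), (44, 50, 109), (44, 54, 110), (46, 59, 106)]
294 [(49, 41, 108), (50, 45, 107), (49, 50, 108), (49, 54, 108), (49, 59, 109)]
```

View pics/w3.png

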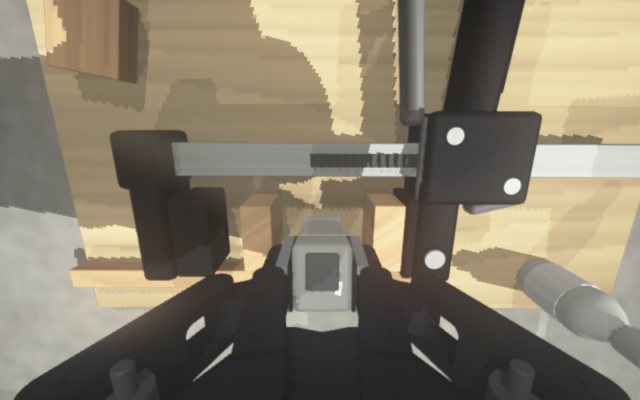

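View pics/s3.png

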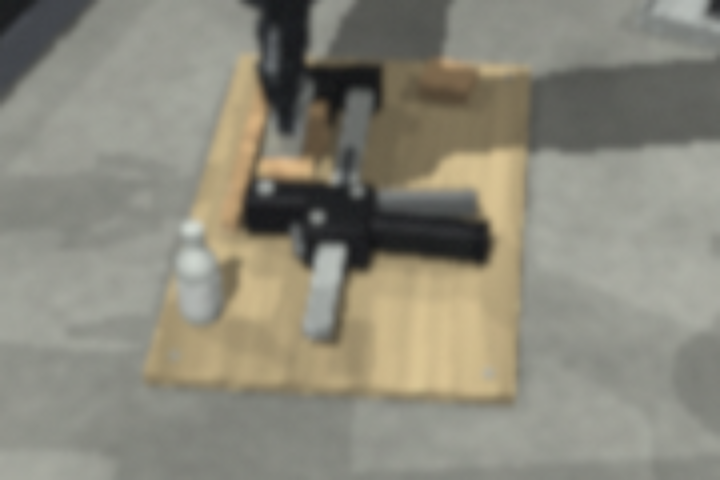

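The wrist view shows the dispenser gripped at (322,270), with the cauls still standing at (262,230) and (385,225). The depth points show it has slipped in the pads and still leans about 0.16 rad towards -x, so I'll turn it further and re-measure.

```bash
cat > m.py <<'E'
from h import *
import sys
s=sense();t=C(s['tcp_pos']);print('tcp',t.round(1))
im,D=camera('wrist'); cv2.imwrite('pics/%s.png'%sys.argv[1],im)
Q=(cloud('wrist',D,s)-TC)@RC*1000
x,y,z=np.moveaxis(Q,-1,0)
near=(np.abs(y-50)<9)&(x>5)&(x<80)
top=near&(z>97)&(z<125)
print('top',[(int(v),np.nanmedian(x[v][top[v]]).round(1),np.nanmedian(z[v][top[v]]).round(1)) for v in range(200,330,5) if top[v].sum()>5])
f=[(np.nanmedian(x[v][m]),np.nanmedian(z[v][m])) for v in range(150,300) for m in [near[v]&(z[v]>25)&(z[v]<99)] if m.sum()>8]
f=np.array(f); print('front',f.round(1).tolist()); 
if len(f)>3: print('lean',np.arctan(-np.polyfit(f[:,1],f[:,0],1)[0]))
m=top; print('top x',np.nanpercentile(x[m],[2,98]),'y',np.nanpercentile(y[m],[2,98]))
g=cv2.cvtColor(im,cv2.COLOR_BGR2HSV)[...,1]>60
for n,mm in (('far',(y<32)&(y>-15)),('near',(y>66)&(y<100))):
    k=g&mm&(x>15)&(x<80)&(z>53)&(z<61); print(n,k.sum(),np.percentile(x[k],[3,97]).round(1),np.percentile(y[k],[3,97]).round(1)) if k.sum() else print(n,0)
E
python3 -m pendant '[{"xyz":[0.1,0,0],"delta_rot":[0,0.08,0],"gripper":0.2},{"xyz":[0.2,0,0],"delta_rot":[0,0.15,0],"gripper":0.2},{"xyz":[0.2,0,0],"delta_rot":[0,0.15,0],"gripper":0.2},{"xyz":[0.2,0,0],"delta_rot":[0,0.15,0],"gripper":0.2}]' 20
python3 m.py w4
```

```text
time_s: 5.18
tcp_pos: [0.6113, -0.0154, 0.0692]
ee_rot: [[-0.958, -0.246, -0.148], [-0.243, 0.969, -0.038], [0.153, 0.0, -0.988]]
ft_force: [-0.2, -0.4, -0.1]
width: 0.0255
finger_force: 25.4
tcp [44.5 49.7 69.2]
top [(240, np.float64(32.5), np.float64(97.7)), (245, np.float64(32.9), np.float64(104.4)), (250, np.float64(34.7), np.float64(105.9)), (255, np.float64(36.0), np.float64(108.6)), (260, np.float64(38.1), np.float64(108.6)), (265, np.float64(40.3), np.float64(108.6)), (270, np.float64(42.3), np.float64(108.9)), (275, np.float64(44.4), np.float64(109.0)), (280, np.float64(46.6), np.float64(108.9)), (285, np.float64(48.8), np.float64(108.9)), (290, np.float64(50.9), np.float64(109.1)), (295, np.float64(54.0), np.float64(106.9)), (300, np.float64(56.4), np.float64(106.7)), (305, np.float64(58.5), np.float64(106.8)), (310, np.float64(61.1), np.float64(106.3))]
front [[5.1, 42.3], [5.7, 42.5], [6.4, 42.3], [7.0, 42.4], [7.6, 42.3], [8.2, 42.6], [8.9, 42.4], [9.5, 42.1], [34.5, 28.4], [34.4, 33.0], [34.3, 37.4], [34.2, 41.6], [34.0, 45.8], [34.0, 49.5], [33.9, 53.2], [33.7, 57.0], [33.6, 60.4], [33.6, 63.4], [33.5, 66.6], [33.5, 69.5], [33.4, 72.5], [33.4, 75.0], [33.3, 77.9], [33.1, 80.8], [33.4, 81.9], [33.7, 82.8], [32.7, 89.0], [32.7, 91.0], [32.7, 93.3], [32.6, 95.5], [32.6, 97.4], [32.7, 98.5]]
lean -0.2543434141723452
top x [32.41221346 61.08600025] y [41.2838636  58.60239877]
far 1776 [25.3 62.9] [ 2.7 19.9]
near 1814 [24.9 62.8] [80.4 97.5]
```

```bash
python3 -m pendant '[{"xyz":[-0.05,0,0.3],"delta_rot":[0,0.02,0],"gripper":0.2},{"xyz":[-0.1,0,0.6],"delta_rot":[0,0.02,0],"gripper":0.2},{"xyz":[-0.12,0,0.8],"delta_rot":[0,0.02,0],"gripper":0.2},{"xyz":[-0.12,0,0.8],"delta_rot":[0,0.02,0],"gripper":0.2},{"xyz":[-0.12,0,0.8],"delta_rot":[0,0.02,0],"gripper":0.2}]' 20
python3 m.py w5
```

```text
time_s: 5.85
tcp_pos: [0.6115, -0.0154, 0.0604]
ee_rot: [[-0.954, -0.246, -0.17], [-0.242, 0.969, -0.043], [0.175, -0.0, -0.985]]
ft_force: [-0.7, 0.2, -0.3]
width: 0.0256
finger_force: 25.4
tcp [44.7 49.7 60.4]
top [(250, np.float64(35.5), np.float64(97.8)), (255, np.float64(37.0), np.float64(100.0)), (260, np.float64(39.1), np.float64(100.2)), (265, np.float64(41.2), np.float64(100.0)), (270, np.float64(43.3), np.float64(100.0)), (275, np.float64(45.5), np.float64(100.0)), (280, np.float64(47.6), np.float64(100.1)), (285, np.float64(49.7), np.float64(100.1)), (290, np.float64(51.9), np.float64(100.1)), (295, np.float64(55.0), np.float64(97.8)), (300, np.float64(57.2), np.float64(97.8)), (305, np.float64(59.4), np.float64(97.8)), (310, np.float64(61.8), np.float64(97.7))]
front [[5.2, 42.2], [5.8, 42.7], [6.4, 42.5], [7.0, 42.3], [7.6, 42.7], [8.3, 42.4], [8.9, 42.5], [9.5, 42.3], [33.7, 28.9], [33.7, 33.0], [33.7, 36.9], [33.6, 40.9], [33.6, 44.8], [33.6, 48.3], [33.6, 51.4], [33.6, 54.9], [33.6, 58.0], [33.6, 61.0], [33.6, 63.8], [33.6, 66.6], [33.6, 69.3], [33.7, 71.6], [33.9, 73
[... 339 characters left out ...]
, [39.4, 97.7], [39.8, 97.9], [40.3, 97.7], [40.8, 97.4], [41.1, 97.9], [41.5, 97.8], [42.1, 97.5], [42.4, 97.8], [42.9, 97.6], [43.2, 98.0], [43.7, 97.8], [44.2, 97.6], [44.5, 97.9], [45.0, 97.8], [45.5, 97.4], [45.7, 98.2], [46.3, 97.8], [46.8, 97.5], [47.2, 97.8], [47.7, 97.6], [48.1, 97.5], [48.4, 98.0], [49.2, 96.9], [49.3, 98.0], [49.7, 98.0], [50.2, 97.9], [50.7, 97.6], [51.2, 97.6], [51.9, 97.9], [52.9, 97.7], [53.3, 97.8], [53.8, 97.7], [54.2, 97.7], [54.7, 97.7], [55.1, 97.7], [55.5, 97.7], [56.1, 97.5], [56.4, 97.6], [56.9, 97.7]]
lean -0.39329654225647936
top x [35.11242682 61.37517013] y [41.26560429 58.61064352]
far 1947 [25.2 61.3] [ 2.8 19.9]
near 1976 [25.1 61.3] [80.4 97.4]
```

```bash
python3 -m pendant '[{"xyz":[-0.02,0,0.1],"delta_rot":[0,0,0],"gripper":0.2},{"xyz":[-0.02,0,0.1],"delta_rot":[0,0,0],"gripper":0.2}]' 20;  python3 -m pendant '[{"xyz":[-0.02,0,0.1],"delta_rot":[0,0,0],"gripper":0.2},{"xyz":[-0.02,0,0.1],"delta_rot":[0,0,0],"gripper":0.2}]' 20
```

```text
time_s: 6.15
tcp_pos: [0.6117, -0.0155, 0.0602]
ee_rot: [[-0.954, -0.246, -0.169], [-0.243, 0.969, -0.043], [0.175, -0.0, -0.985]]
ft_force: [-0.7, 0.4, 4.3]
width: 0.026
finger_force: 25.9
time_s: 6.4
tcp_pos: [0.6117, -0.0155, 0.0601]
ee_rot: [[-0.954, -0.247, -0.169], [-0.243, 0.969, -0.044], [0.174, -0.001, -0.985]]
ft_force: [-3.6, 1.5, 8.9]
width: 0.0261
finger_force: 26.6
```

```bash
python3 -m pendant '[{"xyz":[0.02,0,-0.12],"delta_rot":[0,0,0],"gripper":0.2},{"xyz":[0.02,0,-0.12],"delta_rot":[0,0,0],"gripper":0.34},{"xyz":[0.02,0,-0.12],"delta_rot":[0,0,0],"gripper":0.4},{"xyz":[0.02,0,-0.12],"delta_rot":[0,0,0],"gripper":0.44},{"xyz":[0.05,0,-0.4],"delta_rot":[0,0,0],"gripper":0.44},{"xyz":[0.35,0,-2],"delta_rot":[0,0,0],"gripper":0.44},{"xyz":[1,0,-6],"delta_rot":[0,0,0],"gripper":0.44},{"xyz":[2,0,-12],"delta_rot":[0,-0.15,0],"gripper":0.2},{"xyz":[2,0,-12],"delta_rot":[0,-0.17,0],"gripper":0.0},{"xyz":[2,0,-12],"delta_rot":[0,-0.17,0],"gripper":0.0}]' 20
python3 m.py w6 | grep -v front
python3 - <<'E'
from h import *
print('tgt above',row([-60,60,150],0),'at',row([-60,60,34],0))
E
```

```text
time_s: 7.65
tcp_pos: [0.6128, -0.0151, 0.1824]
ee_rot: [[-0.969, -0.246, -0.003], [-0.246, 0.969, -0.0], [0.003, 0.0, -1.0]]
ft_force: [-0.4, 0.3, 0.2]
width: 0.0
finger_force: 0.0
tcp [ 46.   49.7 182.4]
top [(200, np.float64(40.0), np.float64(99.9)), (205, np.float64(44.3), np.float64(100.0)), (210, np.float64(48.7), np.float64(99.9)), (215, np.float64(53.8), np.float64(97.7)), (220, np.float64(58.3), np.float64(97.7))]
lean -0.4366531179765632
top x [35.48963032 61.93376965] y [41.62659477 58.56499657]
far 785 [25.2 64.9] [ 2.5 19.7]
near 778 [25.2 64.6] [80.1 97.1]
tgt above ([10.56, 1.03, 3.13], [0.0, -0.006, 0.001]) at ([10.49, 1.03, 14.73], [0.0, -0.006, 0.001])
```

View pics/w6.png

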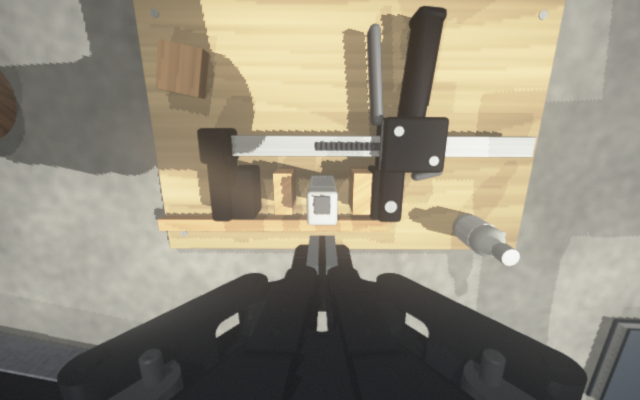

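The dispenser stands upright and released at (322,200), with both cauls standing at (284,190) and (362,190). Next I'll take the shut fingers to just in front of the trigger.

```bash
python3 -m pendant '[{"xyz":[5.5,0.5,0],"delta_rot":[0,0,0],"gripper":0},{"xyz":[10.5,0.5,1],"delta_rot":[0,0,0],"gripper":0},{"xyz":[10.5,0.5,6],"delta_rot":[0,0,0],"gripper":0},{"xyz":[10.5,0.5,11],"delta_rot":[0,0,0],"gripper":0},{"xyz":[10.5,0.5,14],"delta_rot":[0,0,0],"gripper":0},{"xyz":[10.5,0.5,15.4],"delta_rot":[0,0,0],"gripper":0},{"xyz":[10.5,0.5,15.4],"delta_rot":[0,0,0],"gripper":0},{"xyz":[10.5,0.5,15.4],"delta_rot":[0,0,0],"gripper":0}]' 20
python3 - <<'E'
from h import *
s=sense();print(C(s['tcp_pos']).round(1),(RC.T@np.array(s['ft_force'])).round(1))
E
```

```text
time_s: 8.7
tcp_pos: [0.5099, -0.0362, 0.0281]
ee_rot: [[-0.969, -0.247, -0.004], [-0.247, 0.969, -0.002], [0.004, -0.001, -1.0]]
ft_force: [0.3, -0.8, 0.4]
width: -0.0005
finger_force: 0.0
[-58.9  54.4  28.1] [ 0.1 -0.8  0.4]
```

```bash
for i in 1; do python3 -m pendant '[{"xyz":[0,1.2,0],"delta_rot":[0,0,0],"gripper":0},{"xyz":[0,2.3,0],"delta_rot":[0,0,0],"gripper":0},{"xyz":[0,2.3,0],"delta_rot":[0,0,0],"gripper":0}]'; python3 -m pendant '[{"xyz":[0,0.4,0],"delta_rot":[0,0,0],"gripper":0},{"xyz":[0,0.8,0],"delta_rot":[0,0,0],"gripper":0},{"xyz":[0,0.8,0],"delta_rot":[0,0,0],"gripper":0}]'; done
python3 - <<'E'
from h import *
s=sense();print(C(s['tcp_pos']).round(1),(RC.T@np.array(s['ft_force'])).round(1))
im,_=camera('wrist'); cv2.imwrite('pics/w7.png',im)
E
```

```text
time_s: 9.07
tcp_pos: [0.5033, -0.013, 0.0272]
ee_rot: [[-0.969, -0.248, -0.005], [-0.248, 0.969, -0.001], [0.005, 0.0, -1.0]]
ft_force: [-0.1, -0.0, -0.3]
width: -0.0
finger_force: 0.0
time_s: 9.45
tcp_pos: [0.5011, -0.0066, 0.0267]
ee_rot: [[-0.969, -0.246, -0.006], [-0.246, 0.969, -0.002], [0.007, -0.001, -1.0]]
ft_force: [-0.7, -3.5, 0.7]
width: 0.0001
finger_force: 1.2
[-60.2  85.3  26.7] [-1.5 -3.2  0.7]
```

View pics/w7.png

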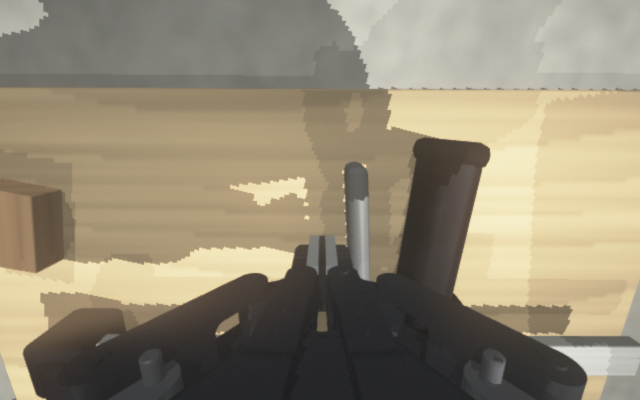

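The shut fingers at (322,240) touch the trigger blade at (357,220), and the handle at (440,210) is clear. I'll make a first pull.

```bash
cat > f.py <<'E'
from h import *
s=sense();print(C(s['tcp_pos']).round(1),'F',(RC.T@np.array(s['ft_force'])).round(1))
E
python3 -m pendant '[{"xyz":[0,0.4,0],"delta_rot":[0,0,0],"gripper":0},{"xyz":[0,0.8,0],"delta_rot":[0,0,0],"gripper":0},{"xyz":[0,1.1,0],"delta_rot":[0,0,0],"gripper":0}]'>/dev/null;python3 f.py; python3 -m pendant '[{"xyz":[0,0.4,0],"delta_rot":[0,0,0],"gripper":0},{"xyz":[0,0.8,0],"delta_rot":[0,0,0],"gripper":0},{"xyz":[0,1.1,0],"delta_rot":[0,0,0],"gripper":0},{"xyz":[0,1.1,0],"delta_rot":[0,0,0],"gripper":0}]'>/dev/null; python3 f.py
```

```text
[-60.6  96.4  26.5] F [-4.6 -4.4  1.4]
[-60.9 104.8  26.6] F [ -1.1 -16.    0.3]
```

Run:
```python
from h import *
s=sense(); im,D=camera('wrist'); Q=(cloud('wrist',D,s)-TC)@RC*1000; x,y,z=np.moveaxis(Q,-1,0)
m=(z>38)&(z<50)&(x>-112)&(x<-95)&(y>80)&(y<128); print('trig end y',np.percentile(y[m],[5,95]) if m.sum() else None)
im,D=camera('top'); Q=(cloud('top',D)-TC)@RC*1000; x,y,z=np.moveaxis(Q,-1,0)
m=(z>35)&(z<70)&(x>-15)&(x<70)&(y>-80)&(y<0); print('far jaw',np.percentile(y[m],[5,50,95]))
```

```text
trig end y [122.39477152 127.66469895]
far jaw [-54.43794164 -32.93048086  -8.48064427]
```

```bash
cat > f.py <<'E'
from h import *
s=sense();im,D=camera('wrist'); Q=(cloud('wrist',D,s)-TC)@RC*1000; x,y,z=np.moveaxis(Q,-1,0)
m=(z>46)&(z<64)&(x>-26)&(x<-3)&(y>-90)&(y<40)
print('t',round(s['time_s'],2),C(s['tcp_pos']).round(1),'F',(RC.T@np.array(s['ft_force'])).round(1),'jaw',m.sum(),np.percentile(y[m],[3,97]).round(1) if m.sum()>20 else '')
E
python3 f.py
python3 -m pendant '[{"xyz":[0,-1.5,0],"delta_rot":[0,0,0],"gripper":0},{"xyz":[0,-2.6,0],"delta_rot":[0,0,0],"gripper":0},{"xyz":[0,-2.6,0],"delta_rot":[0,0,0],"gripper":0}]'>/dev/null; python3 f.py;python3 -m pendant '[{"xyz":[0,1,0],"delta_rot":[0,0,0],"gripper":0},{"xyz":[0,2,0],"delta_rot":[0,0,0],"gripper":0},{"xyz":[0,2.5,0],"delta_rot":[0,0,0],"gripper":0},{"xyz":[0,2.5,0],"delta_rot":[0,0,0],"gripper":0}]'>/dev/null; python3 f.py
```

```text
t 10.47 [-60.9 104.8  26.6] F [ -0.7 -16.   -0.6] jaw 2138 [-55.4 -28.7]
t 10.9 [-59.7  81.3  26.7] F [0.3 0.1 0. ] jaw 966 [-56.6 -33.2]
t 11.45 [-61.1 104.7  26.7] F [ -2.2 -13.6  -0.7] jaw 1672 [-45.9 -19.5]
```

```bash
for i in 1 2 3; do python3 -m pendant '[{"xyz":[0,-1.5,0],"delta_rot":[0,0,0],"gripper":0},{"xyz":[0,-2.5,0],"delta_rot":[0,0,0],"gripper":0},{"xyz":[0,-2.5,0],"delta_rot":[0,0,0],"gripper":0},{"xyz":[0,-1.5,0],"delta_rot":[0,0,0],"gripper":0},{"xyz":[0,-0.5,0],"delta_rot":[0,0,0],"gripper":0},{"xyz":[0,0,0],"delta_rot":[0,0,0],"gripper":0},{"xyz":[0,0,0],"delta_rot":[0,0,0],"gripper":0}]'>/dev/null; python3 f.py; done
python3 - <<'E'
from h import *
s=sense();im,D=camera('wrist'); cv2.imwrite('pics/w8.png',im)
im,_=camera('top'); cv2.imwrite('pics/t8.png',cv2.resize(im[130:240,260:400],None,fx=5,fy=5))
E
```

```text
t 12.38 [-61.1 104.7  26.7] F [ -1.6 -13.7  -0.7] jaw 1055 [-36.3 -12.7]
t 13.3 [-61.2 104.7  26.6] F [ -2.1 -13.   -0.8] jaw 467 [-26.8 -10.7]
t 14.22 [-61.2 104.7  26.7] F [ -1.1 -12.1  -0.1] jaw 109 [-17.5  -9.6]
```

View pics/t8.png

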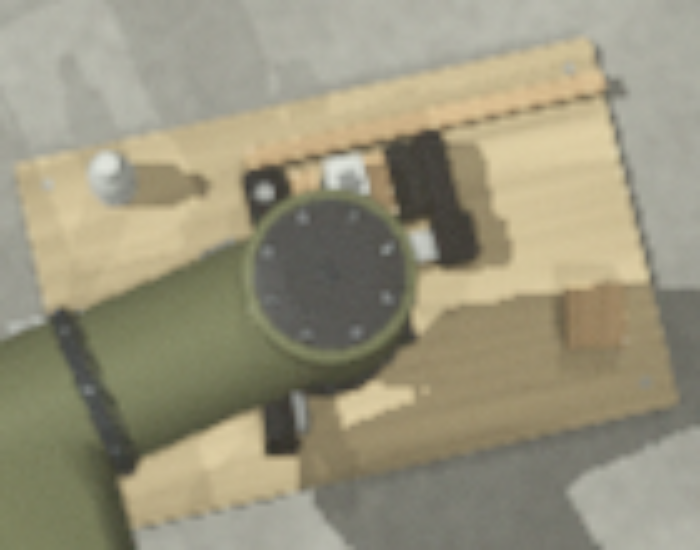

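Run:
```python
from h import *
import json
s=json.load(open('w1.json')); Q=(cloud('wrist',np.load('w1.npy'),s)-TC)@RC*1000; x,y,z=np.moveaxis(Q,-1,0)
m=(z>46)&(z<64)&(x>-26)&(x<-3)&(y>-120)&(y<0); print('bar0 jaw end',np.percentile(y[m],[3,97]))
im,D=camera('top'); p,R,c=pose('top'); f=K(p)
def samp(pt):
    q=R.T@(W(pt)-c); return q[0]/q[2]*f+p['cx'],q[1]/q[2]*f+p['cy']
ys=np.arange(-40,120,3)
mp=np.array([samp((45,yy,53)) for yy in ys],np.float32)
v=cv2.remap(cv2.cvtColor(im,cv2.COLOR_BGR2GRAY),mp[None,:,0],mp[None,:,1],1)[0]; print(list(zip(ys.tolist(),v.tolist())))
```

```text
bar0 jaw end [-67.91208641 -40.53307499]
[(-40, 196), (-37, 172), (-34, 145), (-31, 142), (-28, 141), (-25, 141), (-22, 142), (-19, 141), (-16, 138), (-13, 112), (-10, 78), (-7, 64), (-4, 66), (-1, 70), (2, 68), (5, 64), (8, 65), (11, 67), (14, 69), (17, 68), (20, 66), (23, 60), (26, 60), (29, 97), (32, 136), (35, 146), (38, 140), (41, 139), (44, 132), (47, 139), (50, 134), (53, 123), (56, 118), (59, 112), (62, 103), (65, 98), (68, 92), (71, 88), (74, 87), (77, 87), (80, 89), (83, 87), (86, 82), (89, 84), (92, 92), (95, 103), (98, 100), (101, 95), (104, 96), (107, 99), (110, 106), (113, 115), (116, 124), (119, 119)]
```

```bash
python3 -m pendant '[{"xyz":[0,-1.5,0],"delta_rot":[0,0,0],"gripper":0},{"xyz":[0,-2.5,0],"delta_rot":[0,0,0],"gripper":0},{"xyz":[0,-2.5,0],"delta_rot":[0,0,0],"gripper":0},{"xyz":[0,-1.8,0],"delta_rot":[0,0,0],"gripper":0},{"xyz":[0,-1.2,0],"delta_rot":[0,0,0],"gripper":0},{"xyz":[0,-0.6,0],"delta_rot":[0,0,0],"gripper":0},{"xyz":[0,-0.3,0],"delta_rot":[0,0,0],"gripper":0},{"xyz":[0,-0.3,0],"delta_rot":[0,0,0],"gripper":0}]'>/dev/null; python3 f.py
python3 -m pendant '[{"xyz":[0,-1.5,0],"delta_rot":[0,0,0],"gripper":0},{"xyz":[0,-2.2,0],"delta_rot":[0,0,0],"gripper":0},{"xyz":[0,-2.2,0],"delta_rot":[0,0,0],"gripper":0},{"xyz":[0,-1.5,0],"delta_rot":[0,0,0],"gripper":0},{"xyz":[0,-1.5,0],"delta_rot":[0,0,0],"gripper":0}]'>/dev/null; python3 f.py
python3 -m pendant '[{"xyz":[0,0.3,0],"delta_rot":[0,0,0],"gripper":0},{"xyz":[0,0.3,0],"delta_rot":[0,0,0],"gripper":0}]'>/dev/null; python3 f.py
python3 -m pendant '[{"xyz":[0,0.3,0],"delta_rot":[0,0,0],"gripper":0},{"xyz":[0,0.3,0],"delta_rot":[0,0,0],"gripper":0}]'>/dev/null; python3 f.py
python3 -m pendant '[{"xyz":[0,0.2,0],"delta_rot":[0,0,0],"gripper":0},{"xyz":[0,0.2,0],"delta_rot":[0,0,0],"gripper":0}]'>/dev/null; python3 f.py
```

```text
t 15.43 [-61.2 102.7  26.6] F [-4.1 -7.9  2.8] jaw 0 
t 16.1 [-60.4  88.7  26.6] F [-2.2 -3.8  0.6] jaw 0 
t 16.4 [-60.6  91.   26.6] F [-3.7 -4.8  1.7] jaw 0 
t 16.7 [-60.8  93.5  26.7] F [-4.  -6.8  1.8] jaw 0 
t 17.0 [-61.   95.1  26.7] F [-3.8 -9.3  0.5] jaw 0
```

```bash
python3 -m pendant '[{"xyz":[0,0.12,0],"delta_rot":[0,0,0],"gripper":0},{"xyz":[0,0.12,0],"delta_rot":[0,0,0],"gripper":0},{"xyz":[0,0.12,0],"delta_rot":[0,0,0],"gripper":0}]'>/dev/null; python3 f.py
python3 - <<'E'
from h import *
im,D=camera('top'); p,R,c=pose('top'); f=K(p)
def samp(pt):
    q=R.T@(W(pt)-c); return q[0]/q[2]*f+p['cx'],q[1]/q[2]*f+p['cy']
ys=np.arange(-40,120,3)
mp=np.array([samp((45,yy,53)) for yy in ys],np.float32)
v=cv2.remap(cv2.cvtColor(im,cv2.COLOR_BGR2GRAY),mp[None,:,0],mp[None,:,1],1)[0]; print(list(zip(ys.tolist(),v.tolist())))
cv2.imwrite('pics/t9.png',np.vstack([cv2.resize(im[150:200,290:370],(800,500),interpolation=cv2.INTER_CUBIC)]))
E
```

```text
t 17.43 [-61.   96.   26.7] F [-5.1 -9.2  1.2] jaw 0 
[(-40, 202), (-37, 201), (-34, 200), (-31, 201), (-28, 186), (-25, 160), (-22, 142), (-19, 141), (-16, 141), (-13, 141), (-10, 141), (-7, 132), (-4, 110), (-1, 79), (2, 62), (5, 65), (8, 68), (11, 68), (14, 66), (17, 67), (20, 66), (23, 72), (26, 66), (29, 63), (32, 67), (35, 90), (38, 120), (41, 123), (44, 119), (47, 115), (50, 107), (53, 95), (56, 91), (59, 87), (62, 88), (65, 87), (68, 86), (71, 85), (74, 87), (77, 95), (80, 106), (83, 102), (86, 92), (89, 86), (92, 92), (95, 102), (98, 113), (101, 125), (104, 125), (107, 117), (110, 102), (113, 83), (116, 65), (119, 64)]
```

View pics/t9.png

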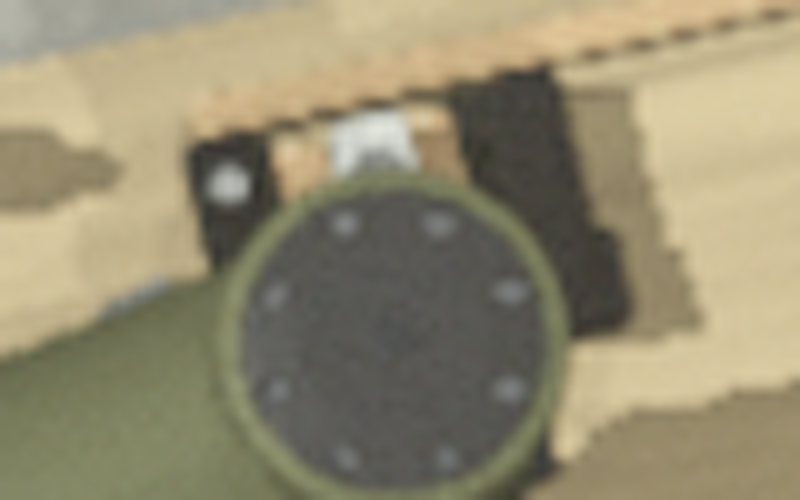

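The final top crop shows the row closed up: near jaw at (235,180), caul at (300,165), dispenser at (375,140), far caul at (437,140) and jaw pad from (457,130), with no visible gaps. Now I'll raise the pull in small steps.

```bash
for i in 1 2 3; do python3 -m pendant '[{"xyz":[0,0,0],"delta_rot":[0,0,0],"gripper":0}]'>/dev/null; python3 f.py; done; python3 -m pendant '[{"xyz":[0,0.12,0],"delta_rot":[0,0,0],"gripper":0},{"xyz":[0,0.12,0],"delta_rot":[0,0,0],"gripper":0},{"xyz":[0,0.12,0],"delta_rot":[0,0,0],"gripper":0}]'>/dev/null; python3 f.py; for i in 1 2 ; do python3 -m pendant '[{"xyz":[0,0,0],"delta_rot":[0,0,0],"gripper":0}]'>/dev/null; python3 f.py; done
```

```text
t 17.65 [-61.   95.9  26.7] F [ -4.  -10.1   2.1] jaw 0 
t 17.82 [-61.   95.9  26.7] F [ -4.2 -10.3   1.6] jaw 0 
t 18.0 [-61.1  95.9  26.7] F [ -4.4 -10.1   1.3] jaw 0 
t 18.43 [-61.1  96.9  26.7] F [ -4.4 -11.3   0.5] jaw 0 
t 18.6 [-61.1  96.9  26.7] F [ -3.2 -12.2   0.3] jaw 0 
t 18.77 [-61.1  96.9  26.7] F [ -5.1 -11.9   0.7] jaw 0
```

```bash
python3 -c "
from h import *
print(finish_job())"
```

```text
the job is handed in; nothing more can be done
None
```

I handed the job in with the dispenser standing upright and released between the two standing cauls, the row clamped shut, and the trigger still held at about 12 N, roughly 16 N at the jaw by your table; the last top view showed no gaps in the row, but I did not measure the pad squash itself.

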